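# Make up two packing kits

### The arm

A 7-joint arm with a two-finger parallel gripper is mounted at the origin on a cart in front of the work surface, level with it; the furniture and walls round the work are solid. World frame = base frame: x ahead of the robot, y to its left, z up, the work surface at z = 0. Lengths are in m, angles in rad, forces in N, time in s.
With the tool pointing down it reaches from about 0.425 to 0.875 m from the base axis. Payload 9.9 kg.
Tool frame: the origin (TCP) lies at the very end of the fingers, on their centre line; the grasp point (between the pads) lies arm.grip_point_offset behind it (arm.grip_point_offset is the distance from the TCP to the grasp point, in m); z points along the fingers, y is the line along which they close (so a half turn about z gives the same grasp; the last joint's range is limited). The gripper opens to 85 mm and grips with 20 to 120 N. Pads are 22 mm wide; open, the fingers measure 114 mm over their backs; the gripper's body (76 mm by 85 mm) begins 54 mm behind the grasp point. The pads swing forward as they close: fully open they stand 13 mm farther back than shut.
Start: joints at [1.052, 0.576, 0.025, 1.437, -0.015, 1.129, -0.057], TCP at [0.284, -0.612, 0.231] pointing down, gripper open.
Joint ranges: [-2.76, 2.76], [-0.34, 2.15], [-1.52, 1.57], [0.19, 2.46], [-1.09, 4.23], [0.17, 1.99], [-2.82, 2.82]. Speed limits (rad/s): [2.22, 2.22, 3.01, 3.01, 3.14, 3.14, 3.14].

### API

Orientations are given as a unit quaternion [w, x, y, z].
In Python, from workcell import read_state, imaging, arm, models gives the robot as it stands.
- The arm moves only by the tool arm_command, never from a script. Its argument "deltas" is a list of rows, each a list of 3 entries, a list of its own where there are three numbers: the shift along the tool's x, y, z in mm, then the turn, a rotation vector about the tool's x, y, z in rad, then the opening in per cent of the stroke, from 0 (shut) to 100 (fully open). A call has 1 to 10 rows; each row is the pose to reach, as a shift and turn from the pose commanded when the call began, along the tool's axes at that moment; what a row does not reach only later rows make up. A row lasts 1/8 s, in which the tool goes at most 62.5 mm and 10.7 degrees, less where a joint would pass 70% of its speed; a pose out of reach is approached as far as the arm can. A call with a gripper value outside its range is refused whole. The fingers move at their own pace and stop on an object; "grip_force" is the grip in N (left out, the last holds). Time passes only in rows, so rows that repeat a pose let the fingers close. It gives the time, the measured TCP pose, the force, the opening and the grip force at its end, in the units of the state.
- read_state(): the state, without advancing time (a new reading comes with each control period).
- imaging.get_image(name): name is "scene" or "top"; returns the picture (480x640x3 uint8, blue, green, red); there is no depth.
- imaging.calibration(name): a dict with "vfov" (degrees; the focal length in pixels is half the picture's height over the tangent of half this angle, whatever the lens; pixels are square), "cx", "cy" (the principal point, pixels), "dist_coeffs" ([k1, k2, p1, p2, k3] as OpenCV has them; the pictures are not rectified), "rvec" (rotation vector, rad) and "tvec" (3), from world to camera coordinates, as OpenCV has them. Camera axes: x right, y down, z forward; pixel columns grow to the right and rows downward; lengths in m; the calibration is good to about 2 mm. A picture is of the moment at which its call begins. calibration takes no time and is no camera call.
- arm.finish_job(): hands the job in; it is judged then, once.
Trained networks look in the newest picture that a camera, given by its name, has taken for a name from the list of things; names that differ only in an ending like _2 or _b are one class to them, and where a whole thing is asked for, a point or a joint stands for the part that bears it (a point fixed in the world has none). Each returns a list of dicts, best first, with "conf" (0 to 1); they miss things now and then, are a little off and sometimes report something else, mostly with a low value. They report only what shows in the picture. A call takes as long as a camera call. They do not tell look-alikes from the thing itself.
- models.regions_of(label, camera): "pixels" (480x640 bool, what is visible of it) and "extent" ([left, top, right, bottom] in pixels, round what is visible of it).
- models.spot_point(label, camera): "position" ([column, row] in pixels: a listed point, or the origin of a listed thing).
The state is a dict: "t": time; "qpos": joint angles; "qd": joint speeds; "joint_efforts": joint torques, N m; "eef_pos": TCP position; "tcp_rot": TCP orientation; "force": force on the tool from outside, world axes, zero at the start; "torque": the same for the moment, N m; "finger_gap": finger opening in m; "finger_force": force on a finger pad.
Only numpy, scipy, OpenCV 4.12 (cv2) and the standard library are available. Lean on these libraries where they do the work, as an engineer would, in place of code of your own. Each camera call takes 0.05 s, during which the arm holds its last target. There are 200 camera calls.

### The job

Make up the two packing kits in the grey trays, from the things that lie between the trays and you. The long tray with three compartments gets the flat carton in its wide compartment, the small roll of white tape in its middle one and a thread reel in its narrow one; the short tray with two compartments gets the taller carton in its wide compartment and the other thread reel in its narrow one. Each thing stands or lies flat on the floor of its compartment, clear of the rims, reels upright; leave the tape measure and the loose strap buckle near them where they lie.

Things in the scene. Friction and masses are not known exactly. Their poses are not given: they have to be found in the camera images.
- flat_carton_mid (a point): The flat carton: a whitish carton 51 x 75 x 24 mm (x, y, z) lying flat on the table, 0.12 kg. Point: its centre, 12 mm above its underside; x along the 51 mm side (the one to grip), z up. Grip it as high as will hold, so that the fingertips stay above the tray's rim.
- tall_carton_mid (a point): The taller carton: a red carton with a white label, 51 x 70 x 40 mm (x, y, z), on the table, 0.10 kg. Point: its centre, 20 mm above its underside; x along the 51 mm side (the one to grip), z up.
- small_roll_mid (a point): The small roll of white tape with a red core, lying flat between the trays and the robot (the like one far off to the right stays): 52 to 55 mm in diameter, 19 mm high, 0.02 kg. Point: its centre, 9.5 mm above its underside; z up; grip across its diameter, best along its x (52 mm).
- reel_one_mid (a point): A thread reel standing upright, violet thread on white ends: 33 mm in diameter, 50 mm high, 0.045 kg. Point: its centre, 25 mm above its underside; z up. The two reels are interchangeable.
- reel_two_mid (a point): A thread reel standing upright, white: 33 mm in diameter, 50 mm high, 0.045 kg. Point: its centre, 25 mm above its underside; z up. The two reels are interchangeable.
- long_tray: Fixed grey tray, 110 x 239 mm (x by y), 8 mm high; floor 3 mm thick, rim and dividers 3 mm thick and 5 mm above the floor. Origin: centre of the underside (table height); x across it, away from the robot, y along it, to the robot's left. Compartments along y: wide 95 mm, centre y = +69; middle 76 mm, y = -19.5; narrow 56 mm, y = -88.5. All are 104 mm across (x).
- short_tray: Fixed grey tray, 110 x 160 mm (x by y), 8 mm high; floor 3 mm thick, rim and dividers 3 mm thick and 5 mm above the floor. Origin: centre of the underside (table height); x across it, away from the robot, y along it, to the robot's left. Compartments along y: wide 95 mm, centre y = +29; narrow 56 mm, y = -49. All are 104 mm across (x).
- tape_measure: Black and yellow pocket tape measure lying on its side, 65 x 80 x 32 mm, loose; not part of the kits, to be left alone. Origin: centre of its underside.
- buckle: Small white strap buckle lying flat, 31 x 41 x 5 mm, loose; not part of the kits, to be left alone. Origin: centre of its underside.
Mind the look-alikes: they are no part of the job. What is shaped like the part that bears reel_one_mid but green or turquoise is not meant.

How it is judged:
At the end, for the whole second after the job is handed in: Each thing released, at rest on the floor of its compartment as the goal says (height within 2.5 mm, tilt under 0.045 rad), its centre off the compartment's by at most 30 mm across and 24 along the tray for cartons, 29 and 15 for the roll, 37 and 13.5 for reels. Reels may swap (x of flat_carton_mid in the frame of long_tray between -0.03 and 0.03 m and y of flat_carton_mid in the frame of long_tray between 0.045 and 0.093 m and z of flat_carton_mid in the frame of long_tray between 0.012 and 0.0175 m and angle between each of flat_carton_mid, small_roll_mid, tall_carton_mid's own z axis and vertical below 0.045 rad and x of small_roll_mid in the frame of long_tray between -0.029 and 0.029 m and y of small_roll_mid in the frame of long_tray between -0.0345 and -0.0045 m and z of small_roll_mid in the frame of long_tray between 0.0095 and 0.015 m and x of tall_carton_mid in the frame of short_tray between -0.03 and 0.03 m and y of tall_carton_mid in the frame of short_tray between 0.005 and 0.053 m and z of tall_carton_mid in the frame of short_tray between 0.02 and 0.0255 m and (((x of reel_one_mid in the frame of long_tray between -0.037 and 0.037 m and y of reel_one_mid in the frame of long_tray between -0.102 and -0.075 m and z of reel_one_mid in the frame of long_tray between 0.025 and 0.0305 m and angle between reel_one_mid's own z axis and vertical below 0.045 rad) and (x of reel_two_mid in the frame of short_tray between -0.037 and 0.037 m and y of reel_two_mid in the frame of short_tray between -0.0625 and -0.0355 m and z of reel_two_mid in the frame of short_tray between 0.025 and 0.0305 m and angle between reel_two_mid's own z axis and vertical below 0.045 rad)) or ((x of reel_two_mid in the frame of long_tray between -0.037 and 0.037 m and y of reel_two_mid in the frame of long_tray between -0.102 and -0.075 m and z of reel_two_mid in the frame of long_tray between 0.025 and 0.0305 m and angle between reel_two_mid's own z axis and vertical below 0.045 rad) and (x of reel_one_mid in the frame of short_tray between -0.037 and 0.037 m and y of reel_one_mid in the frame of short_tray between -0.0625 and -0.0355 m and z of reel_one_mid in the frame of short_tray between 0.025 and 0.0305 m and angle between reel_one_mid's own z axis and vertical below 0.045 rad))) and linear speed of each of flat_carton, tall_carton, small_roll, reel_one, reel_two below 0.02 m/s); the robot touches nothing.
It fails at once if the tape measure is shifted by more than 20 mm (distance of tape_measure from where it was at the start of the episode above 0.02 m).
It fails at once if the strap buckle is shifted by more than 20 mm (distance of buckle from where it was at the start of the episode above 0.02 m).
It also fails if it takes over 109 s, if anything falls off the work surface, if the arm or the gripper's body presses on something with over 40 N, if the wrist force passes 120 N, or if a joint passes its speed limit or range.

## Working session

There is one attempt and no reset: what is moved stays moved. The work goes in short steps, Python scripts to look and compute and a tool call to move; the robot and the scene stay as the last step left them, time stands still between calls to the robot, and variables do not carry over. Pictures are saved under pics/ and viewed, at most 14 in all, crops included, and the job is handed in when it is done.

Besides the shell and the picture viewer there is one more tool, called after ">>>" as name(argument=value, ...) on one line, values as JSON. arm_command: Moves the arm, as the interface text tells. Its arguments: {"type":"object","properties":{"deltas":{"type":"array"},"grip_force":{"type":"number"}},"required":["deltas"]}

```bash
mkdir -p pics; ls; python3 - <<'E'
from workcell import read_state, imaging, arm, models
import cv2
s=read_state(); print(s); print(arm.grip_point_offset)
for n in("scene","top"):
    cv2.imwrite(f"pics/{n}0.png",imaging.get_image(n)); print(imaging.calibration(n))
E
```

```text
pics
{'t': 0.0, 'qpos': array([ 1.05220311,  0.57652898,  0.02485054,  1.43795509, -0.01500252,
        1.12901309, -0.05648352]), 'qd': array([-2.19811044e-03, -1.30550191e-03, -1.03762740e-03, -8.16981737e-05,
       -1.41079693e-04, -1.01040583e-03,  4.50835011e-04]), 'joint_efforts': array([ 1.14094684e-03, -7.65760159e+01,  2.25028753e+00, -2.85975659e+01,
        1.52278366e-02,  1.25423062e-02, -5.49049548e-05]), 'eef_pos': array([ 0.28412251, -0.61175767,  0.23042831]), 'tcp_rot': array([-8.28592630e-04,  9.76457232e-01,  2.15709374e-01, -2.29940189e-04]), 'force': array([-0.10473801,  0.15468399, -0.13268976]), 'torque': array([ 0.05849608, -0.02468735,  0.04295485]), 'finger_force': 0.0, 'finger_gap': 0.08522894931674503}
0.0187
{'vfov': 42.39529620299706, 'cx': 313.3328550042743, 'cy': 241.29659468699504, 'dist_coeffs': array([-0.16637035,  0.        ,  0.        ,  0.        ,  0.        ]), 'rvec': array([ 0.80267789, -2.58109997,  1.04218124]), 'tvec': array([0.29076968, 0.33956286, 0.9796146 ])}
{'vfov': 44.11051611293217, 'cx': 313.67554615380635, 'cy': 231.8923113904212, 'dist_coeffs': array([-0.02873069,  0.        ,  0.        ,  0.        ,  0.        ]), 'rvec': array([ 2.15697469, -2.09384325,  0.19277661]), 'tvec': array([-0.22297479,  0.51894856,  0.95988694])}
```

View pics/top0.png

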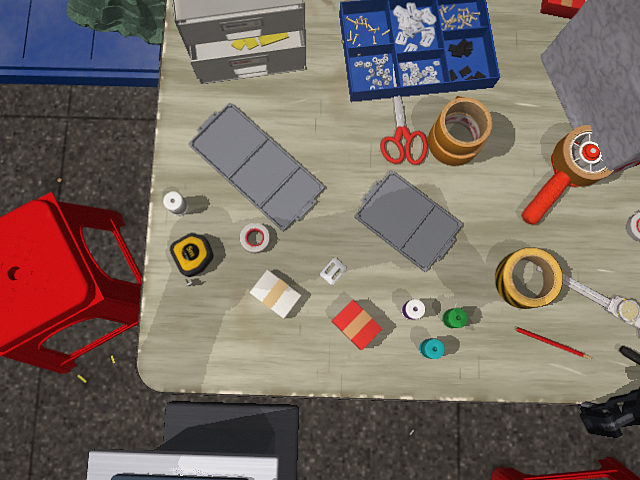

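View pics/scene0.png

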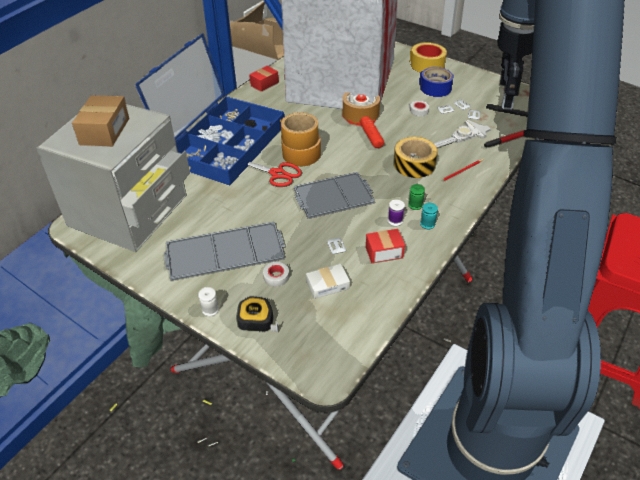

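The top view shows these candidates:
- **Reels:** white (174,202), violet (414,309), green look-alike (456,318), turquoise look-alike (432,349).
- **Rolls:** white tape with red core (255,237), and the like one at far right (637,226), which stays.
- **Cartons:** flat whitish (275,294), red (357,324), and another red box at the top (562,5).
- **Leave alone:** tape measure (191,253), buckle (334,270).
- **Trays:** long (258,165), short (409,220).

I choose white and violet for the reels, the roll at (255,237), the carton at (275,294) and the red carton at (357,324). Next I fit silhouettes in both cameras.

```bash
cat > h.py <<'E'
import numpy as np, cv2
from scipy.optimize import minimize
from scipy.spatial.transform import Rotation as R
from workcell import read_state, imaging, arm, models
CAL={n:imaging.calibration(n) for n in("scene","top")}
def K(n):
    c=CAL[n]; f=240/np.tan(np.radians(c["vfov"])/2); return np.array([[f,0,c["cx"]],[0,f,c["cy"]],[0,0,1]])
def proj(P,n):
    c=CAL[n]; return cv2.projectPoints(np.asarray(P,float).reshape(-1,1,3),c["rvec"],c["tvec"],K(n),c["dist_coeffs"])[0][:,0]
def unproj(px,z,n="top"):
    c=CAL[n]; M=cv2.Rodrigues(c["rvec"])[0]; q=cv2.undistortPoints(np.array([[px]],float),K(n),c["dist_coeffs"])[0,0]
    o=-M.T@c["tvec"]; d=M.T@np.array([q[0],q[1],1]); return o+d*(z-o[2])/d[2]
def box(lx,ly,h): return np.array([[a*lx/2,b*ly/2,c] for a in(-1,1) for b in(-1,1) for c in(0,h)])
def cyl(d,h,dy=None): 
    t=np.linspace(0,2*np.pi,32,endpoint=False); dy=dy or d
    return np.array([[d/2*np.cos(a),dy/2*np.sin(a),c] for a in t for c in(0,h)])
def place(S,p,z0=0): 
    c,s=np.cos(p[2]),np.sin(p[2]); return np.c_[S[:,0]*c-S[:,1]*s+p[0],S[:,0]*s+S[:,1]*c+p[1],S[:,2]+z0]
def iou(S,p,mask,n,z0=0):
    h=cv2.convexHull(proj(place(S,p,z0),n).astype(np.float32))
    m=np.zeros((480,640),np.uint8); cv2.fillPoly(m,[np.round(h*16).astype(np.int32)],1,shift=4)
    return (m.astype(bool)&mask).sum()/max(1,(m.astype(bool)|mask).sum())
def fit(S,masks,p0,yaws,z0=0):
    best=None
    for y in yaws:
        r=minimize(lambda q:-sum(iou(S,(q[0],q[1],q[2]),m,n,z0) for n,m in masks.items()),[p0[0],p0[1],y],method="Nelder-Mead",
          options=dict(initial_simplex=np.array([[0,0,0],[.012,0,0],[0,.012,0],[0,0,.15]])+[p0[0],p0[1],y],xatol=2e-4,fatol=1e-4))
        if best is None or r.fun<best.fun: best=r
    return best.x,-best.fun/len(masks)
SH=dict(flat_carton_mid=box(.051,.075,.024),tall_carton_mid=box(.051,.07,.04),small_roll_mid=cyl(.052,.019,.055),reel_one_mid=cyl(.033,.05),reel_two_mid=cyl(.033,.05),long_tray=box(.11,.239,.008),short_tray=box(.11,.16,.008))
PX=dict(flat_carton_mid=(275,294),tall_carton_mid=(357,324),small_roll_mid=(255,237),reel_one_mid=(414,309),reel_two_mid=(174,202),long_tray=(258,165),short_tray=(409,220),tape_measure=(191,253),buckle=(334,270))
def find(name,z0=0,guess=None,cams=("top","scene")):
    p0=unproj(PX[name],.01)[:2] if guess is None else np.array(guess)
    ms={}
    for n in cams:
        c=proj([[*p0,.01+z0]],n)[0]
        rs=[r for r in models.regions_of(name,n) if abs(np.array([(r["extent"][0]+r["extent"][2])/2,(r["extent"][1]+r["extent"][3])/2])-c).max()<25]
        if rs: ms[n]=rs[0]["pixels"]
    return ms,p0
E
python3 - <<'E'
from h import *
np.set_printoptions(precision=4,suppress=True)
for n in PX:
    ms,p0=find(n)
    if n not in SH:
        for c,m in ms.items():
            ys,xs=np.nonzero(m); print(n,c,p0,[unproj((xs[i],ys[i]),0.015 if n[0]=='t' else .002,c)[:2] for i in(xs.argmin(),xs.argmax(),ys.argmin(),ys.argmax())])
        continue
    yaws=[0] if 'reel' in n else np.arange(-1.4,1.6,.5)
    print(n,p0,"joint",*fit(SH[n],ms,p0,yaws),*[(c,*fit(SH[n],{c:m},p0,yaws)) for c,m in ms.items()])
E
```

```text
flat_carton_mid [ 0.4209 -0.1436] joint [ 0.4212 -0.1444  2.5023] 0.9438605111484811 ('top', array([ 0.4219, -0.1439, -0.6334]), np.float64(0.9555393586005831)) ('scene', array([ 0.4207, -0.1433, -0.6886]), np.float64(0.9419014084507042))
tall_carton_mid [ 0.3737 -0.2865] joint [ 0.3725 -0.2853 -0.8121] 0.9072615923009624 ('scene', array([ 0.3725, -0.2853, -0.8121]), np.float64(0.9072615923009624))
small_roll_mid [ 0.52   -0.1042] joint [ 0.5196 -0.1048  0.6667] 0.7981749215313209 ('top', array([ 0.5196, -0.1052,  0.6184]), np.float64(0.8046971569839307)) ('scene', array([ 0.5195, -0.1033,  0.6475]), np.float64(0.8049586776859504))
reel_one_mid [ 0.4021 -0.3844] joint [ 0.4009 -0.3791  0.1304] 0.4673913043478261 ('top', array([ 0.4009, -0.3791,  0.1304]), np.float64(0.9347826086956522)) ('scene', array([ 0.4021, -0.3844,  0.    ]), np.float64(0.0))
reel_two_mid [0.579  0.0433] joint [0.5738 0.0378 0.0152] 0.871895941762765 ('top', array([0.5734, 0.0376, 0.1357]), np.float64(0.9486081370449678)) ('scene', array([0.5738, 0.0379, 0.0811]), np.float64(0.8108651911468813))
long_tray [ 0.6
[... 302 characters left out ...]
', array([ 0.5611, -0.374 , -0.6453]), np.float64(0.9459176552686671)) ('scene', array([ 0.5608, -0.3729, -0.6325]), np.float64(0.9534516765285996))
tape_measure top [0.4882 0.0068] [array([0.4969, 0.045 ]), array([ 0.4903, -0.0309]), array([0.5247, 0.0082]), array([0.4314, 0.0089])]
tape_measure scene [0.4882 0.0068] [array([0.5147, 0.0269]), array([0.4378, 0.0026]), array([ 0.5187, -0.0266]), array([0.4645, 0.0348])]
buckle top [ 0.4657 -0.2448] [array([ 0.4625, -0.2223]), array([ 0.4743, -0.2642]), array([ 0.4879, -0.241 ]), array([ 0.4436, -0.2403])]
buckle scene [ 0.4657 -0.2448] [array([ 0.4871, -0.2431]), array([ 0.4443, -0.2435]), array([ 0.4762, -0.2612]), array([ 0.4588, -0.2199])]
```

```bash
python3 - <<'E'
from h import *
np.set_printoptions(precision=4,suppress=True)
a=imaging.get_image("top"); b=imaging.get_image("scene")
for c,n in(("tall_carton_mid","top"),("reel_one_mid","scene")):
    for r in models.regions_of(c,n): print(c,n,r["conf"],r["extent"])
    for r in models.spot_point(c,n): print(r)
hsv=cv2.cvtColor(a,cv2.COLOR_BGR2HSV); 
P=dict(flat_carton_mid=(.4213,-.144,-.65),tall_carton_mid=(.3725,-.2853,-.7),small_roll_mid=(.5196,-.1045,.64),reel_one_mid=(.4009,-.3791,0),reel_two_mid=(.5736,.0377,0),long_tray=(.6537,-.0976,-.711),short_tray=(.561,-.3733,-.635))
# tall by colour in top
roi=np.zeros((480,640),np.uint8); roi[290:360,322:392]=1
m=((hsv[...,0]<25)|(hsv[...,0]>170))&(hsv[...,1]>75)&(hsv[...,2]>60)&(roi>0)
m=cv2.morphologyEx(m.astype(np.uint8),cv2.MORPH_OPEN,np.ones((3,3)));m=cv2.morphologyEx(m,cv2.MORPH_CLOSE,np.ones((7,7)))
print(m.sum(),*fit(SH["tall_carton_mid"],{"top":m>0},P["tall_carton_mid"][:2],[-1.2,-.9,-.6,-.3]))
pt=fit(SH["tall_carton_mid"],{"top":m>0},P["tall_carton_mid"][:2],[-.9,-.6])[0]; P["tall_carton_mid"]=pt
out=[]
for n,im in(("top",a),("scene",b)):
    im=cv2.resize(im,None,fx=4,fy=4,interpolation=cv2.INTER_CUBIC)
    def L(p,q,col): 
        u=proj([p,q],n)*4+1.5; cv2.line(im,tuple(map(int,u[0])),tuple(map(int,u[1])),col,1)
    for k,p in P.items():
        S=place(SH[k],p)
        if len(S)==8:
            for i in range(8):
                for j in range(i):
                    if bin(i^j).count("1")==1: L(S[i],S[j],(0,255,0))
        else:
            for i in range(64): L(S[i],S[(i+2)%64],(255,0,255))
    for k,ys in(("long_tray",(20,-59)),("short_tray",(-20,))):
        for y in ys:
            e=place(np.array([[-.055,y/1e3,.008],[.055,y/1e3,.008]]),P[k]); L(e[0],e[1],(0,255,255))
    out.append(im)
cv2.imwrite("pics/ov1.png",cv2.resize(out[0][380:1480,560:1960],(800,628))[:600])
cv2.imwrite("pics/ov2.png",cv2.resize(out[1][650:1350,620:1820],(800,466)))
E
```

```text
tall_carton_mid top 0.57 [330.6, 299.6, 382.2, 347.8]
{'position': [357.4, 326.8], 'conf': 0.86}
reel_one_mid scene 0.89 [407.0, 183.6, 422.5, 209.1]
reel_one_mid scene 0.81 [423.2, 202.5, 435.9, 230.3]
reel_one_mid scene 0.61 [389.1, 201.0, 405.4, 222.5]
{'position': [428.9, 216.6], 'conf': 0.9}
{'position': [414.9, 194.9], 'conf': 0.85}
{'position': [397.2, 208.1], 'conf': 0.54}
1326 [ 0.3726 -0.2851 -0.7348] 0.9629090909090909
```

View pics/ov1.png

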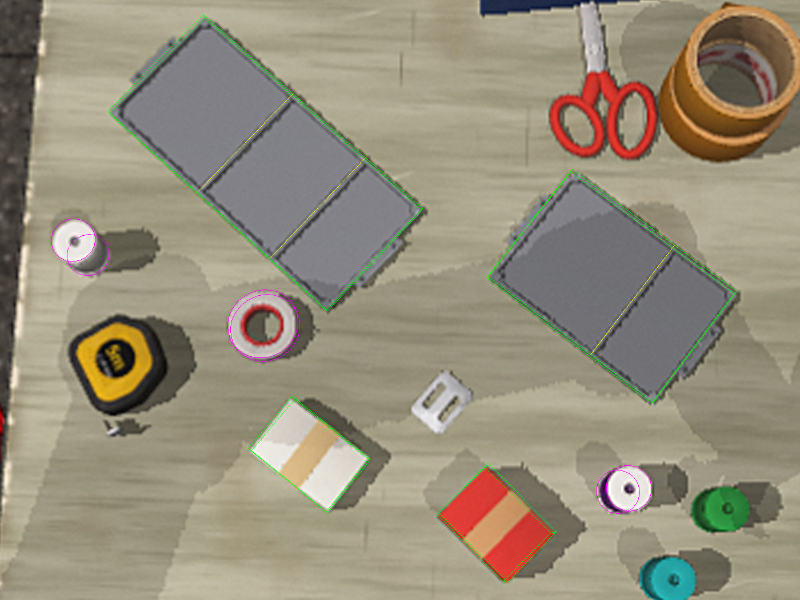

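View pics/ov2.png

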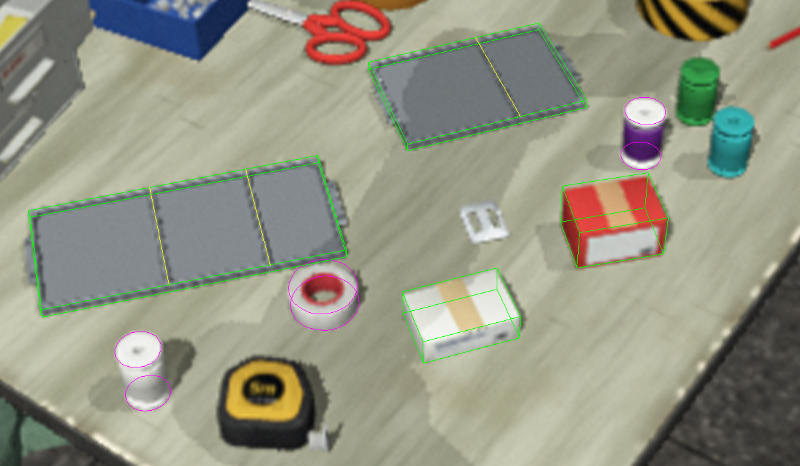

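The overlay matches in both views: trays, dividers, cartons, roll and reels all lie on their outlines, and the sizes and reach agree. I start with the tall carton.

```bash
cat > go.py <<'E'
import sys; from h import *
np.set_printoptions(precision=3,suppress=True)
def T(t,ref=None):
    s=read_state(); q=s["tcp_rot"]; Rc=R.from_quat([q[1],q[2],q[3],q[0]]); p=s["eef_pos"]
    out=[]
    for x,y,z,c in t:
        best=None
        for k in(0,np.pi):
            a=c+k+np.pi/2   # tool x heading
            Rt=R.from_matrix(np.array([[np.cos(a),np.sin(a),0],[np.sin(a),-np.cos(a),0],[0,0,-1]]))
            v=(Rc.inv()*Rt).as_rotvec()
            if best is None or abs(v[2])<abs(best[2]): best=v
        print((x,y,z,c),"shift",(Rc.inv().apply(np.array([x,y,z])-p)*1000).round(1),"turn",best)
    print("t",s["t"],"p",p.round(4),"gap",s["finger_gap"],"q",s["qpos"])
if __name__=="__main__": T(eval(sys.argv[1]))
E
python3 go.py "[(.3726,-.2852,.11,-.74),(.3726,-.2852,.012,-.74)]"
```

```text
(0.3726, -0.2852, 0.11, -0.74) shift [ 217.8 -259.4  121.3] turn [ 0.    -0.    -0.396]
(0.3726, -0.2852, 0.012, -0.74) shift [ 217.8 -259.4  219.3] turn [ 0.    -0.    -0.396]
t 1.3 p [ 0.284 -0.612  0.231] gap 0.08545876578291757 q [ 1.052  0.576  0.025  1.437 -0.015  1.129 -0.057]
```

>>> arm_command(deltas=[[[54,-65,10],[0,0,-0.1],100],[[108,-130,20],[0,0,-0.2],100],[[163,-195,40],[0,0,-0.3],100],[[217.8,-259.4,60],[0,0,-0.396],100],[[217.8,-259.4,121],[0,0,-0.396],100],[[217.8,-259.4,121],[0,0,-0.396],100],[[217.8,-259.4,121],[0,0,-0.396],100],[[217.8,-259.4,121],[0,0,-0.396],100],[[217.8,-259.4,121],[0,0,-0.396],100]])

```text
t: 2.42
eef_pos: [0.3728, -0.2867, 0.1111]
tcp_rot: [0.001, 0.915, 0.403, 0.0]
force: [0.2, -0.6, 0.0]
finger_gap: 0.0854
finger_force: 0.0
```

```bash
python3 go.py "[(.3726,-.2852,.011,-.74)]"; python3 - <<'E'
from h import *
cv2.imwrite("pics/s1.png",cv2.resize(imaging.get_image("scene")[100:325,280:580],(800,600)))
E
```

```text
(0.3726, -0.2852, 0.011, -0.74) shift [  1.   -1.4 100.1] turn [ 0.002  0.    -0.002]
t 2.425 p [ 0.373 -0.287  0.111] gap 0.08543014364776427 q [ 0.636  0.441 -0.112  2.111  0.086  0.592 -0.279]
```

View pics/s1.png

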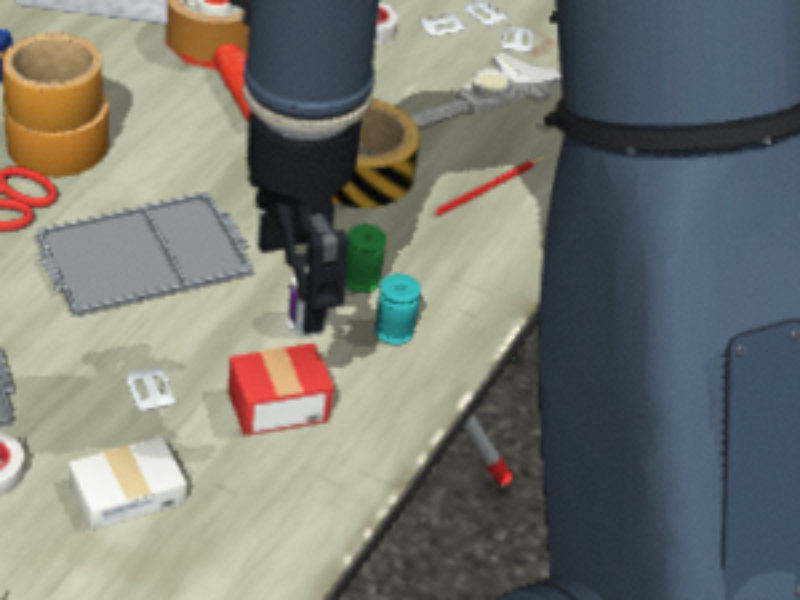

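The crop shows the gripper above the red carton (crop 280,390), with its fingers lined up along the carton's 51 mm side. I descend and grip.

>>> arm_command(deltas=[[[1,-1.4,50],[0,0,0],100],[[1,-1.4,90],[0,0,0],100],[[1,-1.4,99],[0,0,0],100],[[1,-1.4,99],[0,0,0],100],[[1,-1.4,99],[0,0,0],0],[[1,-1.4,99],[0,0,0],0],[[1,-1.4,99],[0,0,0],0],[[1,-1.4,99],[0,0,0],0],[[1,-1.4,99],[0,0,0],0],[[1,-1.4,95],[0,0,0],0]], grip_force=40)

```text
t: 3.72
eef_pos: [0.3724, -0.2836, 0.016]
tcp_rot: [0.0, 0.915, 0.404, 0.0]
force: [-0.4, 0.1, -1.4]
finger_gap: 0.0501
finger_force: 42.2
```

```bash
python3 go.py "[(.3726,-.2852,.13,-.74),(.5782,-.3500,.13,-.635)]"
```

```text
(0.3726, -0.2852, 0.13, -0.74) shift [  -1.     1.3 -114. ] turn [ 0.001 -0.    -0.   ]
(0.5782, -0.35, 0.13, -0.635) shift [  89.7  196.8 -113.9] turn [ 0.001 -0.    -0.105]
t 3.725 p [ 0.372 -0.284  0.016] gap 0.05010056698484005 q [ 0.602  0.612 -0.075  2.195  0.13   0.338 -0.322]
```

>>> arm_command(deltas=[[[0,0,-50],[0,0,0],0],[[0,0,-90],[0,0,0],0],[[23,50,-100],[0,0,-0.05],0],[[46,100,-100],[0,0,-0.105],0],[[69,150,-100],[0,0,-0.105],0],[[89.7,196.8,-100],[0,0,-0.105],0],[[89.7,196.8,-60],[0,0,-0.105],0],[[89.7,196.8,-40],[0,0,-0.105],0],[[89.7,196.8,-40],[0,0,-0.105],0],[[89.7,196.8,-40],[0,0,-0.105],0]])

```text
t: 4.97
eef_pos: [0.5784, -0.3502, 0.0565]
tcp_rot: [0.0, 0.893, 0.451, 0.0]
force: [-0.1, -0.6, -0.8]
finger_gap: 0.0502
finger_force: 42.7
```

```bash
python3 go.py "[(.5782,-.3500,.016,-.635)]"
```

```text
(0.5782, -0.35, 0.016, -0.635) shift [ 0.  -0.4 40.5] turn [ 0.001 -0.    -0.   ]
t 4.975 p [ 0.578 -0.35   0.057] gap 0.0501828608742725 q [ 0.55   0.75  -0.13   1.613  0.125  0.786 -0.268]
```

>>> arm_command(deltas=[[[0,0,25],[0,0,0],0],[[0,0,37],[0,0,0],0],[[0,0,40],[0,0,0],0],[[0,0,41],[0,0,0],0],[[0,0,41],[0,0,0],0],[[0,0,41],[0,0,0],75],[[0,0,41],[0,0,0],75],[[0,0,41],[0,0,0],75],[[0,0,20],[0,0,0],75],[[0,0,-40],[0,0,0],75]])

```text
t: 6.22
eef_pos: [0.5762, -0.3489, 0.093]
tcp_rot: [-0.003, 0.892, 0.451, -0.002]
force: [1.2, 0.0, -0.0]
finger_gap: 0.0643
finger_force: 0.0
```

```bash
python3 go.py "[(.5,-.25,.12,-.65),(.4213,-.144,.10,-.65),(.4213,-.144,.0055,-.65)]"
```

```text
(0.5, -0.25, 0.12, -0.65) shift [  34.4 -120.2  -26.2] turn [-0.006  0.001  0.015]
(0.4213, -0.144, 0.1, -0.65) shift [  73.2 -246.3   -5.5] turn [-0.006  0.001  0.015]
(0.4213, -0.144, 0.0055, -0.65) shift [  73.2 -245.7   89. ] turn [-0.006  0.001  0.015]
t 6.225 p [ 0.576 -0.349  0.093] gap 0.06433749619442462 q [ 0.554  0.707 -0.136  1.585  0.116  0.863 -0.26 ]
```

>>> arm_command(deltas=[[[17,-60,-20],[0,0,0.015],80],[[34,-118,-24],[0,0,0.015],100],[[53,-180,-20],[0,0,0.015],100],[[73,-246,0],[0,0,0.015],100],[[73,-246,10],[0,0,0.015],100],[[73,-246,20],[0,0,0.015],100],[[73,-246,20],[0,0,0.015],100],[[73,-246,20],[0,0,0.015],100]])

```text
t: 7.22
eef_pos: [0.4241, -0.1462, 0.0754]
tcp_rot: [0.0, 0.896, 0.444, 0.0]
force: [0.2, -0.1, -0.1]
finger_gap: 0.0853
finger_force: 0.0
```

```bash
python3 go.py "[(.4213,-.144,.0055,-.65)]"; python3 - <<'E'
from h import *
for p in [(.5782,-.35)]:
    ms,p0=find("tall_carton_mid",.003,p); print(p0,{k:m.sum() for k,m in ms.items()},fit(SH["tall_carton_mid"],ms,p0,[-.8,-.5],.003))
E
```

```text
(0.4213, -0.144, 0.0055, -0.65) shift [ 0.  -3.6 69.9] turn [ 0.001 -0.    -0.001]
t 7.225 p [ 0.424 -0.146  0.075] gap 0.08534408761581486 q [ 0.314  0.481 -0.122  2.197  0.125  0.469 -0.557]
[ 0.5782 -0.35  ] {} (array([ 0.5782, -0.35  , -0.8   ]), np.float64(nan))h.py:29: RuntimeWarning: invalid value encountered in scalar divide
  return best.x,-best.fun/len(masks)
```

>>> arm_command(deltas=[[[0,-3.6,40],[0,0,0],100],[[0,-3.6,64],[0,0,0],100],[[0,-3.6,69.5],[0,0,0],100],[[0,-3.6,69.5],[0,0,0],100],[[0,-3.6,69.5],[0,0,0],0],[[0,-3.6,69.5],[0,0,0],0],[[0,-3.6,69.5],[0,0,0],0],[[0,-3.6,69.5],[0,0,0],0],[[0,-3.6,69.5],[0,0,0],0],[[0,-3.6,65],[0,0,0],0]])

```text
t: 8.57
eef_pos: [0.4205, -0.1431, 0.0107]
tcp_rot: [0.0, 0.896, 0.444, 0.0]
force: [0.1, 0.4, -1.0]
finger_gap: 0.0498
finger_force: 42.3
```

```bash
python3 go.py "[(.4213,-.144,.11,-.65),(.6987,-.0453,.11,-.711)]"
```

```text
(0.4213, -0.144, 0.11, -0.65) shift [ -0.2   1.2 -99.3] turn [ 0. -0. -0.]
(0.6987, -0.0453, 0.11, -0.711) shift [246.2 162.3 -99.2] turn [ 0.    -0.     0.061]
t 8.575 p [ 0.42  -0.143  0.011] gap 0.04978807409524196 q [ 0.277  0.607 -0.079  2.257  0.163  0.282 -0.595]
```

>>> arm_command(deltas=[[[0,0,-45],[0,0,0],0],[[0,0,-80],[0,0,0],0],[[45,30,-90],[0,0,0.02],0],[[95,62,-90],[0,0,0.04],0],[[145,96,-90],[0,0,0.061],0],[[195,128,-90],[0,0,0.061],0],[[240,158,-80],[0,0,0.061],0],[[246.2,162.3,-60],[0,0,0.061],0],[[246.2,162.3,-40],[0,0,0.061],0],[[246.2,162.3,-40],[0,0,0.061],0]])

```text
t: 9.82
eef_pos: [0.6957, -0.0464, 0.0481]
tcp_rot: [-0.001, 0.909, 0.416, -0.003]
force: [-1.1, -0.3, -1.3]
finger_gap: 0.0496
finger_force: 42.6
```

```bash
python3 go.py "[(.6987,-.0453,.0095,-.711)]"
```

```text
(0.6987, -0.0453, 0.0095, -0.711) shift [ 2.9  1.7 38.5] turn [-0.004  0.004 -0.001]
t 9.825 p [ 0.696 -0.046  0.048] gap 0.04964497935488493 q [ 0.052  0.787 -0.095  1.549  0.093  0.815 -0.791]
```

>>> arm_command(deltas=[[[0,0,15],[0,0,0],0],[[0,0,30],[0,0,0],0],[[0,0,38],[0,0,0],0],[[0,0,41],[0,0,0],0],[[0,0,41],[0,0,0],0],[[0,0,41],[0,0,0],72],[[0,0,41],[0,0,0],72],[[0,0,41],[0,0,0],72],[[0,0,25],[0,0,0],72],[[0,0,-30],[0,0,0],72]])

```text
t: 11.08
eef_pos: [0.6967, -0.0452, 0.0789]
tcp_rot: [-0.001, 0.909, 0.417, -0.003]
force: [1.2, -0.6, 0.8]
finger_gap: 0.0616
finger_force: 0.0
```

```bash
python3 go.py "[(.5736,.0377,.12,-.711),(.5736,.0377,.10,-.711)]"
```

```text
(0.5736, 0.0377, 0.12, -0.711) shift [ -17.6 -147.6  -40.4] turn [-0.004  0.004  0.   ]
(0.5736, 0.0377, 0.1, -0.711) shift [ -17.6 -147.5  -20.4] turn [-0.004  0.004  0.   ]
t 11.075 p [ 0.697 -0.045  0.079] gap 0.0615706356800081 q [ 0.053  0.753 -0.098  1.525  0.087  0.874 -0.786]
```

>>> arm_command(deltas=[[[-2,-20,-30],[0,0,0],80],[[-9,-75,-30],[0,0,0],80],[[-15,-125,-30],[0,0,0],80],[[-17.6,-147,-25],[0,0,0],80],[[-17.6,-147,-20],[0,0,0],80],[[-17.6,-147,-20],[0,0,0],80],[[-17.6,-147,-20],[0,0,0],80]])

```text
t: 11.95
eef_pos: [0.5768, 0.0364, 0.1004]
tcp_rot: [0.0, 0.909, 0.416, 0.0]
force: [0.0, -0.8, -1.3]
finger_gap: 0.0682
finger_force: 0.0
```

```bash
python3 go.py "[(.5736,.0377,.014,-.711)]"; python3 - <<'E'
from h import *
for n in("top","scene"): im=imaging.get_image(n); cv2.imwrite(f"pics/{n}2.png",im)
for k,p in dict(tall_carton_mid=(.5782,-.35),flat_carton_mid=(.6987,-.0453)).items():
    ms,p0=find(k,.003,p); print(k,list(ms), fit(SH[k],ms,p0,[-.8,-.5],.003) if ms else 0)
E
```

```text
(0.5736, 0.0377, 0.014, -0.711) shift [-1.1 -3.4 86.4] turn [ 0.001 -0.    -0.001]
t 11.95 p [0.577 0.036 0.1  ] gap 0.06824724633764422 q [-0.08   0.578 -0.098  1.852  0.082  0.715 -0.937]
tall_carton_mid ['top', 'scene'] (array([ 0.57822256, -0.34985959, -0.66740291]), np.float64(0.9193364234347841))
flat_carton_mid ['top', 'scene'] (array([ 0.69735942, -0.04392873, -0.65885549]), np.float64(0.6274309723889556))
```

View pics/scene2.png

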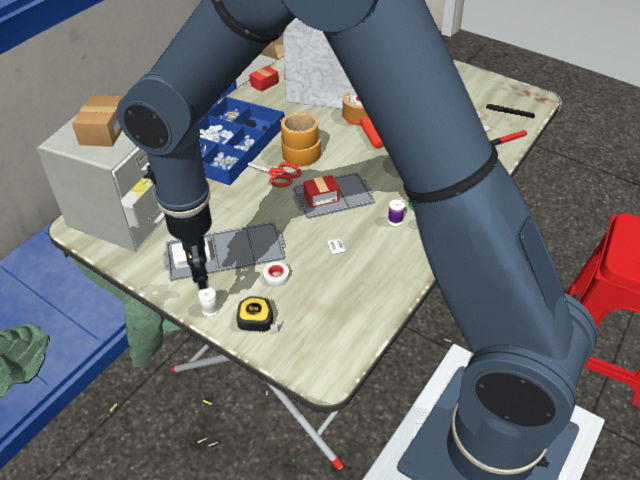

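The red carton stands in the short tray's wide compartment (322,190). The flat carton is in the long tray (185,255), partly hidden by the gripper. The gripper is above the white reel (208,295), so I pick it up.

>>> arm_command(deltas=[[[-1,-3.4,0],[0,0,0],80],[[-1,-3.4,40],[0,0,0],80],[[-1,-3.4,80],[0,0,0],80],[[-1,-3.4,86],[0,0,0],80],[[-1,-3.4,86],[0,0,0],0],[[-1,-3.4,86],[0,0,0],0],[[-1,-3.4,86],[0,0,0],0],[[-1,-3.4,86],[0,0,0],0],[[-1,-3.4,86],[0,0,0],0],[[-1,-3.4,80],[0,0,0],0]])

```text
t: 13.5
eef_pos: [0.5728, 0.0387, 0.0212]
tcp_rot: [0.0, 0.909, 0.417, 0.0]
force: [-0.9, -0.2, -1.2]
finger_gap: 0.0308
finger_force: 39.6
```

```bash
python3 go.py "[(.5736,.0377,.11,-.711),(.5959,-.1647,.12,-.711)]"
```

```text
(0.5736, 0.0377, 0.11, -0.711) shift [ -0.2   1.3 -88.8] turn [ 0.001 -0.001  0.   ]
(0.5959, -0.1647, 0.12, -0.711) shift [-139.   150.3  -98.8] turn [ 0.001 -0.001  0.   ]
t 13.5 p [0.573 0.039 0.021] gap 0.030770836344392406 q [-0.095  0.689 -0.084  1.919  0.104  0.537 -0.961]
```

>>> arm_command(deltas=[[[0,0,-45],[0,0,0],0],[[0,0,-80],[0,0,0],0],[[-35,38,-90],[0,0,0],0],[[-70,75,-90],[0,0,0],0],[[-105,113,-90],[0,0,0],0],[[-139,150.3,-90],[0,0,0],0],[[-139,150.3,-70],[0,0,0],0],[[-139,150.3,-40],[0,0,0],0],[[-139,150.3,-40],[0,0,0],0],[[-139,150.3,-40],[0,0,0],0]])

```text
t: 14.75
eef_pos: [0.5962, -0.1646, 0.0615]
tcp_rot: [0.0, 0.909, 0.417, 0.0]
force: [-0.0, -0.7, 0.3]
finger_gap: 0.0311
finger_force: 39.8
```

```bash
python3 go.py "[(.5959,-.1647,.018,-.711)]"
```

```text
(0.5959, -0.1647, 0.018, -0.711) shift [-0.3 -0.3 43.5] turn [ 0.001 -0.001  0.   ]
t 14.75 p [ 0.596 -0.165  0.061] gap 0.031071630098266117 q [ 0.261  0.676 -0.109  1.774  0.106  0.696 -0.616]
```

>>> arm_command(deltas=[[[0,0,20],[0,0,0],0],[[0,0,36],[0,0,0],0],[[0,0,42],[0,0,0],0],[[0,0,43.5],[0,0,0],0],[[0,0,43.5],[0,0,0],0],[[0,0,43.5],[0,0,0],60],[[0,0,43.5],[0,0,0],60],[[0,0,43.5],[0,0,0],60],[[0,0,10],[0,0,0],60],[[0,0,-40],[0,0,0],60]])

```text
t: 16.0
eef_pos: [0.5947, -0.1644, 0.0997]
tcp_rot: [-0.001, 0.909, 0.417, -0.001]
force: [0.2, 0.1, 0.0]
finger_gap: 0.0512
finger_force: 0.0
```

```bash
python3 go.py "[(.5196,-.1045,.12,-1.8),(.5196,-.1045,.08,-1.8)]"
```

```text
(0.5196, -0.1045, 0.12, -1.8) shift [ -3.6 -96.  -20. ] turn [-0.002  0.003  1.089]
(0.5196, -0.1045, 0.08, -1.8) shift [ -3.6 -95.9  20. ] turn [-0.002  0.003  1.089]
t 16.0 p [ 0.595 -0.164  0.1  ] gap 0.05123202675089842 q [ 0.266  0.627 -0.116  1.743  0.096  0.78  -0.607]
```

>>> arm_command(deltas=[[[-1,-40,-10],[0,0,0.15],80],[[-3.6,-80,-10],[0,0,0.33],80],[[-3.6,-96,-5],[0,0,0.51],80],[[-3.6,-96,0],[0,0,0.69],80],[[-3.6,-96,5],[0,0,0.87],80],[[-3.6,-96,10],[0,0,1.05],80],[[-3.6,-96,20],[0,0,1.089],80],[[-3.6,-96,20],[0,0,1.089],80],[[-3.6,-96,20],[0,0,1.089],80],[[-3.6,-96,20],[0,0,1.089],80]])

```text
t: 17.25
eef_pos: [0.5208, -0.1049, 0.0805]
tcp_rot: [-0.0, 0.993, -0.114, 0.0]
force: [0.7, 0.8, 0.4]
finger_gap: 0.0684
finger_force: 0.0
```

```bash
python3 go.py "[(.5196,-.1045,.004,-1.8)]"; python3 - <<'E'
from h import *
for n in("top","scene"): im=imaging.get_image(n); cv2.imwrite(f"pics/{n}3.png",im)
E
```

```text
(0.5196, -0.1045, 0.004, -1.8) shift [-1.3 -0.1 76.5] turn [-0.    -0.     0.001]
t 17.25 p [ 0.521 -0.105  0.081] gap 0.06836173884792356 q [-0.015  0.566  0.188  1.996 -0.18   0.595 -1.505]
```

View pics/scene3.png

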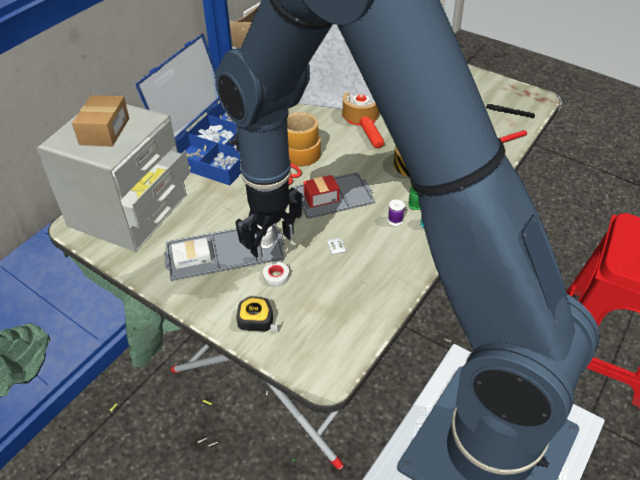

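The flat carton lies in its wide compartment (190,252), the white reel stands in the narrow one (267,240), and the gripper is above the roll (276,273). I grip the roll more gently.

>>> arm_command(deltas=[[[-1,0,40],[0,0,0],80],[[-1,0,68],[0,0,0],80],[[-1,0,76.5],[0,0,0],80],[[-1,0,76.5],[0,0,0],80],[[-1,0,76.5],[0,0,0],0],[[-1,0,76.5],[0,0,0],0],[[-1,0,76.5],[0,0,0],0],[[-1,0,76.5],[0,0,0],0],[[-1,0,76.5],[0,0,0],0],[[-1,0,70],[0,0,0],0]], grip_force=25)

```text
t: 18.6
eef_pos: [0.5198, -0.1045, 0.0109]
tcp_rot: [-0.0, 0.993, -0.114, 0.0]
force: [0.1, -0.5, 0.1]
finger_gap: 0.0502
finger_force: 26.2
```

```bash
python3 go.py "[(.5196,-.1045,.11,-1.8),(.6410,-.1124,.1,-.711)]"
```

```text
(0.5196, -0.1045, 0.11, -1.8) shift [ -0.2   0.  -99.1] turn [-0. -0.  0.]
(0.641, -0.1124, 0.1, -0.711) shift [119.9 -19.8 -89.1] turn [ 0.    -0.    -1.089]
t 18.6 p [ 0.52  -0.104  0.011] gap 0.05018163716175665 q [ 0.017  0.677  0.142  2.044 -0.213  0.433 -1.478]
```

>>> arm_command(deltas=[[[0,0,-45],[0,0,0],0],[[0,0,-80],[0,0,-0.1],0],[[30,-5,-85],[0,0,-0.28],0],[[60,-10,-85],[0,0,-0.46],0],[[90,-15,-85],[0,0,-0.64],0],[[120,-19.8,-85],[0,0,-0.82],0],[[120,-19.8,-85],[0,0,-1.0],0],[[120,-19.8,-70],[0,0,-1.089],0],[[120,-19.8,-60],[0,0,-1.089],0],[[120,-19.8,-60],[0,0,-1.089],0]])

```text
t: 19.85
eef_pos: [0.6404, -0.1125, 0.0698]
tcp_rot: [-0.0, 0.909, 0.416, -0.001]
force: [-0.2, 0.0, 0.2]
finger_gap: 0.05
finger_force: 26.4
```

```bash
python3 go.py "[(.6410,-.1124,.0075,-.711)]"
```

```text
(0.641, -0.1124, 0.0075, -0.711) shift [ 0.5  0.5 62.3] turn [-0.001  0.001 -0.002]
t 19.85 p [ 0.64  -0.113  0.07 ] gap 0.05004091668929291 q [ 0.169  0.703 -0.113  1.677  0.105  0.769 -0.706]
```

>>> arm_command(deltas=[[[0,0,30],[0,0,0],0],[[0,0,50],[0,0,0],0],[[0,0,59],[0,0,0],0],[[0,0,62],[0,0,0],0],[[0,0,62],[0,0,0],0],[[0,0,62],[0,0,0],72],[[0,0,62],[0,0,0],72],[[0,0,62],[0,0,0],72],[[0,0,45],[0,0,0],72],[[0,0,-30],[0,0,0],72]])

```text
t: 21.1
eef_pos: [0.6389, -0.1121, 0.0865]
tcp_rot: [-0.002, 0.909, 0.417, -0.003]
force: [1.3, 0.4, 1.7]
finger_gap: 0.0613
finger_force: 0.0
```

```bash
python3 go.py "[(.5,-.25,.13,-.711),(.4009,-.3791,.11,-.711)]"
```

```text
(0.5, -0.25, 0.13, -0.711) shift [-195.3  -15.6  -42.8] turn [-0.005  0.003  0.   ]
(0.4009, -0.3791, 0.11, -0.711) shift [-357.7   -6.4  -22.3] turn [-0.005  0.003  0.   ]
t 21.1 p [ 0.639 -0.112  0.086] gap 0.061337311231218196 q [ 0.172  0.683 -0.117  1.663  0.101  0.807 -0.7  ]
```

>>> arm_command(deltas=[[[0,0,-40],[0,0,0],72],[[-60,-1,-45],[0,0,0],72],[[-120,-2,-45],[0,0,0],72],[[-180,-3,-45],[0,0,0],72],[[-240,-4,-45],[0,0,0],72],[[-300,-5,-40],[0,0,0],72],[[-350,-6,-30],[0,0,0],72],[[-357.7,-6.4,-22],[0,0,0],72],[[-357.7,-6.4,-22],[0,0,0],72],[[-357.7,-6.4,-22],[0,0,0],72]])

```text
t: 22.35
eef_pos: [0.4043, -0.3782, 0.1104]
tcp_rot: [0.0, 0.909, 0.418, 0.001]
force: [-0.3, 0.8, 0.2]
finger_gap: 0.0618
finger_force: 0.0
```

```bash
python3 go.py "[(.4009,-.3791,.014,-.711)]"; python3 - <<'E'
from h import *
for n in("top","scene"): im=imaging.get_image(n); cv2.imwrite(f"pics/{n}4.png",im)
E
```

```text
(0.4009, -0.3791, 0.014, -0.711) shift [-3.  -2.1 96.4] turn [ 0.001 -0.001  0.002]
t 22.35 p [ 0.404 -0.378  0.11 ] gap 0.06177205517660471 q [ 0.76   0.537 -0.138  1.905  0.107  0.706 -0.149]
```

View pics/scene4.png

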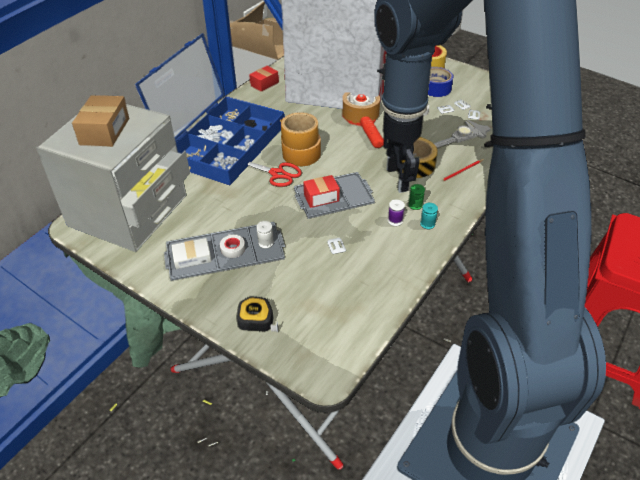

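The long tray is filled: carton (190,252), roll (232,245), reel (265,233). The gripper is above the violet reel (397,212), with the green (417,195) and turquoise (429,215) ones off the closing line. I pick up the violet one.

>>> arm_command(deltas=[[[-3,-2,10],[0,0,0],72],[[-3,-2,50],[0,0,0],72],[[-3,-2,88],[0,0,0],72],[[-3,-2,96],[0,0,0],72],[[-3,-2,96],[0,0,0],0],[[-3,-2,96],[0,0,0],0],[[-3,-2,96],[0,0,0],0],[[-3,-2,96],[0,0,0],0],[[-3,-2,96],[0,0,0],0],[[-3,-2,90],[0,0,0],0]], grip_force=40)

```text
t: 23.7
eef_pos: [0.3992, -0.3803, 0.0202]
tcp_rot: [0.0, 0.909, 0.417, 0.0]
force: [-0.1, 1.5, 0.4]
finger_gap: 0.0315
finger_force: 39.7
```

```bash
python3 go.py "[(.4009,-.3791,.11,-.635),(.5319,-.4127,.11,-.635)]"
```

```text
(0.4009, -0.3791, 0.11, -0.635) shift [  2.    0.5 -89.8] turn [ 0.     0.    -0.076]
(0.5319, -0.4127, 0.11, -0.635) shift [ 62.1 121.7 -89.8] turn [ 0.     0.    -0.076]
t 23.7 p [ 0.399 -0.38   0.02 ] gap 0.03146470690488955 q [ 0.748  0.671 -0.11   1.978  0.143  0.5   -0.175]
```

>>> arm_command(deltas=[[[0,0,-45],[0,0,0],0],[[0,0,-80],[0,0,0],0],[[20,40,-85],[0,0,-0.04],0],[[42,82,-85],[0,0,-0.076],0],[[62.1,121.7,-80],[0,0,-0.076],0],[[62.1,121.7,-60],[0,0,-0.076],0],[[62.1,121.7,-40],[0,0,-0.076],0],[[62.1,121.7,-40],[0,0,-0.076],0],[[62.1,121.7,-40],[0,0,-0.076],0]])

```text
t: 24.82
eef_pos: [0.5322, -0.413, 0.0607]
tcp_rot: [0.0, 0.893, 0.451, 0.0]
force: [0.3, 0.1, -0.4]
finger_gap: 0.0315
finger_force: 40.0
```

```bash
python3 go.py "[(.5319,-.4127,.0175,-.635)]"
```

```text
(0.5319, -0.4127, 0.0175, -0.635) shift [ 0.  -0.4 43.2] turn [ 0.001 -0.    -0.   ]
t 24.825 p [ 0.532 -0.413  0.061] gap 0.03147933604021103 q [ 0.674  0.742 -0.143  1.617  0.136  0.792 -0.163]
```

>>> arm_command(deltas=[[[0,0,20],[0,0,0],0],[[0,0,36],[0,0,0],0],[[0,0,42],[0,0,0],0],[[0,0,43.2],[0,0,0],0],[[0,0,43.2],[0,0,0],0],[[0,0,43.2],[0,0,0],60],[[0,0,43.2],[0,0,0],60],[[0,0,43.2],[0,0,0],60],[[0,0,10],[0,0,0],60],[[0,0,-40],[0,0,0],60]])

```text
t: 26.08
eef_pos: [0.5311, -0.412, 0.0989]
tcp_rot: [-0.002, 0.892, 0.451, -0.001]
force: [2.3, 0.4, 0.8]
finger_gap: 0.0511
finger_force: 0.0
```

>>> arm_command(deltas=[[[-30,0,-50],[0,0,0],60],[[-80,0,-90],[0,0,0],60],[[-130,0,-100],[0,0,0],60],[[-170,0,-100],[0,0,0],60],[[-170,0,-100],[0,0,0],60],[[-170,0,-100],[0,0,0],60],[[-170,0,-100],[0,0,0],60]])

```text
t: 26.95
eef_pos: [0.4325, -0.5482, 0.1996]
tcp_rot: [-0.0, 0.892, 0.452, 0.0]
force: [0.2, -0.6, 0.6]
finger_gap: 0.0507
finger_force: 0.0
```

```bash
python3 - <<'E'
from h import *
np.set_printoptions(precision=4,suppress=True)
a=imaging.get_image("top"); b=imaging.get_image("scene")
Tr=dict(L=(.6537,-.0976,-.711),S=(.561,-.3733,-.635))
G=dict(flat_carton_mid=("L",.069),small_roll_mid=("L",-.0195),reel_two_mid=("L",-.0885),tall_carton_mid=("S",.029),reel_one_mid=("S",-.049))
for k,(t,y) in G.items():
    x0,y0,w=Tr[t]; u=np.array([np.cos(w),np.sin(w)]); v=np.array([-np.sin(w),np.cos(w)])
    g=np.array([x0,y0])+v*y; ms,p0=find(k,.003,g)
    for c in ms:
        p,q=fit(SH[k],{c:ms[c]},p0,[-.7],.003); d=p[:2]-g; print(k,c,"off mm",1e3*(d@u),1e3*(d@v),"yaw",p[2],"iou",round(q,3))
o=np.vstack([cv2.resize(a[90:330,140:500],(480,320)),cv2.resize(b[150:345,150:450],(480,280))]); cv2.imwrite("pics/end.png",o)
print(read_state()["t"],read_state()["eef_pos"])
E
```

```text
flat_carton_mid top off mm -1.9910200325485525 0.04808403913969932 yaw -0.6918262343892888 iou 0.937
flat_carton_mid scene off mm -2.1197083842319318 1.4218425289750518 yaw -0.638917824074074 iou 0.892
small_roll_mid top off mm -0.6262399448611148 -0.13660813513300912 yaw -0.6608844521604937 iou 0.748
small_roll_mid scene off mm -0.8575944350147591 1.1416577592788208 yaw -0.5118143968621399 iou 0.923
reel_two_mid top off mm -0.634928860722595 -1.2149075858964817 yaw -0.8013741980309783 iou 0.813
reel_two_mid scene off mm -1.40628632741967 -0.3108883494368251 yaw -0.7282802438176343 iou 0.923
tall_carton_mid top off mm 0.20242104747613468 1.104800131236029 yaw -0.6664743941410318 iou 0.948
tall_carton_mid scene off mm -1.6330354982228077 1.022252716846397 yaw -0.7317708333333333 iou 0.93
reel_one_mid top off mm -1.8847990612860475 2.408818062947242 yaw -0.6852213541666667 iou 0.883
reel_one_mid scene off mm -0.6428012083111454 2.0306364114379183 yaw -0.6798511420262747 iou 0.955
27.55 [ 0.4311 -0.5496  0.1998]
```

View pics/end.png

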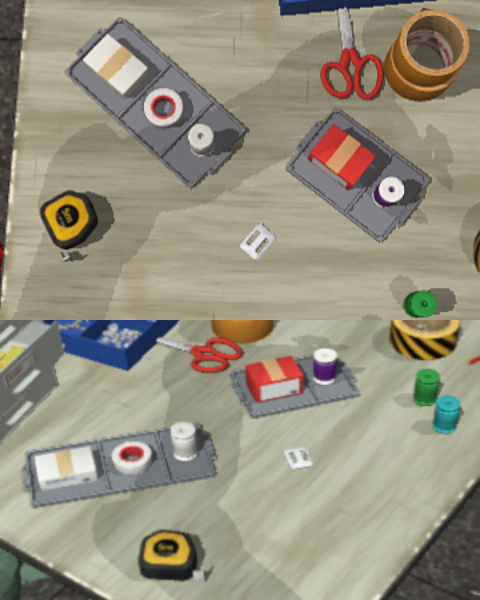

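All five things sit flat or upright in their compartments, within about 2.5 mm of centre. In the upper half of the picture: carton (112,62), roll (163,106), reel (200,138), red carton (342,152), violet reel (390,190). The tape measure and buckle lie where they were, so I hand the job in.

```bash
python3 -c "
from workcell import arm; print(arm.finish_job())"
```

```text
the job is handed in; nothing more can be done
None
```

Both kits are packed and the job is handed in: all five things measured within about 2.5 mm of their compartment centres, the tape measure and buckle look unmoved, and the robot clock read about 28 s of the 109 s allowed; no verdict came back from the hand-in.

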